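Index the sample carousel to the label reader

TASK

With a fingertip, gently push an orange spoke of the blue sample carousel round until the red-capped sample bottle in the carousel stands on the white spot squarely in front of the label reader, then leave it there. Push only on the bare spokes, not on the bottles or their cups; do not lift the rotor or any bottle, and leave the things standing on the bench where they are.

Things in the scene. Friction and masses are not known exactly. Their poses are not given: they have to be found in the camera images.
- hub (a point): Centre of the blue sample carousel, on its upright turning axis, 48 mm above the bench. Its rotor has a blue hub 52 mm across (a small knob on it reaches 78 mm above the bench), three bottle cups and, midway between them, three bare orange spokes (a cup or a spoke every 60 degrees). The rotor turns endlessly either way, stays where it is left, and would lift off its post if pulled up.
- reader: Label reader, fixed: a white box 80 mm wide, 45 mm deep, 70 mm high, standing beside the carousel's fixed base (a blue disc 244 mm across, top 18 mm above the bench). Its front face with a black window is 133 mm from the turning axis. The body's origin is NOT in the box: it lies on the turning axis at bench height, and its y axis points to the middle of the box.
- reader_spot (a point): Fixed point where a bottle stands to be read: 80 mm from the axis towards the middle of the reader, 32 mm above the bench (height of the cups' floor). Seen from above: a white spot 48 mm across, centred there, and a white line from the hub to the reader, both painted on the base; a black stripe on the reader's top lies on the same line.
- rotor (a joint): Turn angle of the rotor in rad, growing counter-clockwise seen from above; it tells nothing of which bottle is where. Turning it takes about 0.15 N m (some 1.5 to 2 N on a spoke); it does not coast noticeably.
- sleeve (a joint): How far the rotor has been lifted up its post, in m (0 = down where it belongs).
- spokes: The three bare orange spokes, turning with the rotor; origin on the axis at bench height, x and y level, z up. Each is a round bar 12 mm thick, level, its middle line 48 mm above the bench, from the hub (26 mm from the axis) out to a 16 mm ball whose centre is 104 mm from the axis. Beneath a spoke there are 24 mm of free space above the base disc.
- cups: The three blue bottle cups, turning with the rotor; origin on the axis at bench height. Each cup is 44 mm across, its centre 80 mm from the axis, from 28 to 60 mm above the bench, inside 38 mm wide, floor 32 mm above the bench.
- spoke1 (a point): Centre of the ball at the outer end of orange spoke 1, 104 mm from the axis, 48 mm above the bench.
- spoke2 (a point): Centre of the ball at the outer end of orange spoke 2, 104 mm from the axis, 48 mm above the bench.
- spoke3 (a point): Centre of the ball at the outer end of orange spoke 3, 104 mm from the axis, 48 mm above the bench.
- bottle_red: White sample bottle with a red cap, 34 mm across, 60 mm high, about 50 g, standing loose in one of the three cups (any one); origin at the centre of its underside, z up. Its top is about 92 mm above the bench.
- bottle_yellow: White sample bottle with a yellow cap, 34 mm across, 60 mm high, about 50 g, standing loose in one of the three cups (any one); origin at the centre of its underside, z up. Its top is about 92 mm above the bench.
- bottle_blue: White sample bottle with a blue cap, 34 mm across, 60 mm high, about 50 g, standing loose in one of the three cups (any one); origin at the centre of its underside, z up. Its top is about 92 mm above the bench.
- wash_bottle: Bystander: white bottle with a white cap, 62 mm across, 150 mm high, standing on the bench; origin at the centre of its underside.
- beaker: Bystander: glass beaker, 68 mm across, 85 mm high, standing on the bench; origin at the centre of its underside.
- spare_bottle: Bystander: white sample bottle with a green cap, 34 mm across, 60 mm high, standing on the bench; origin at the centre of its underside.
There are look-alikes about, which are no part of the job. What is shaped like the bottle_blue but purple is not meant.

How it is judged:
By the outcome, as a careful person would: the job done as asked, in the order asked, and still so for the second after the job is handed in, with the robot touching nothing.
It also fails if it takes over 48 s, if anything falls off the work surface, if the arm or the gripper's body presses on something with over 40 N, if the wrist force passes 120 N, or if a joint passes its speed limit or range.

ROBOT

A 7-joint arm with a two-finger parallel gripper is mounted at the origin on the work surface. World frame = base frame: x ahead of the robot, y to its left, z up, the work surface at z = 0. Lengths are in m, angles in rad, forces in N, time in s.
With the tool pointing down it reaches from about 0.425 to 0.975 m from the base axis. Payload 16.7 kg.
Tool frame: the origin (TCP) lies at the very end of the fingers, on their centre line; the grasp point (between the pads) lies 19 mm behind it; z points along the fingers, y is the line along which they close (so a half turn about z gives the same grasp; the last joint's range is limited). The gripper opens to 85 mm and grips with 20 to 120 N. Pads are 22 mm wide; open, the fingers measure 114 mm over their backs; the gripper's body (76 mm by 85 mm) begins 54 mm behind the grasp point. The pads swing forward as they close: fully open they stand 13 mm farther back than shut.
Start: joints at [0.96, 0.426, 0.074, 1.606, -0.034, 1.111, -0.067], TCP at [0.301, -0.604, 0.231] pointing down, gripper open.
Joint ranges: [-2.85, 2.85], [-0.5, 2.14], [-1.23, 1.37], [0.21, 2.46], [-1.02, 4.16], [0.16, 2.05], [-2.73, 2.73]. Speed limits (rad/s): [1.89, 1.89, 2.39, 2.39, 3.01, 3.01, 3.01].

INTERFACE

Orientations are given as [roll, pitch, yaw] about the fixed x, y, z axes, in that order (R = Rz(yaw) Ry(pitch) Rx(roll)).
In Python, from station import robot, viewer gives the robot as it stands.
- The arm moves only by the tool send_rows, never from a script. Its argument "series" is a list that holds one entry, the list of rows, each a list of 6 numbers: the shift along the tool's x, y, z each as a share of 300 mm, from -1 to 1, then the turn, a rotation vector about the tool's x, y, z each as a share of 180 degrees, from -1 to 1. In form: [[[x, y, z, rx, ry, rz], ...]]. A call has 1 to 8 rows; each row is the pose to reach, as a shift and turn from the pose commanded when the call began, along the tool's axes at that moment, turning the shorter way round; what a row does not reach only later rows make up. A row lasts 1/12 s, in which the tool goes at most 41.7 mm and 7.16 degrees, less where a joint would pass 70% of its speed; a pose out of reach is approached as far as the arm can. A call with a number of a shift or a turn outside -1 to 1 is refused whole. A call with a gripper value outside its range is refused whole. "hand" is the opening, from 0 (shut) to 1 (fully open), set as the call begins (left out, the last holds). The fingers move at their own pace and stop on an object; "grip_force" is the grip in N (left out, the last holds). Time passes only in rows, so rows that repeat a pose let the fingers close. It gives the time, the measured TCP pose, the force, the opening and the grip force at its end, in the units of the state.
- robot.read_state(): the state, without advancing time (a new reading comes with each control period).
- viewer.snapshot(name): name is "scene" or "top" or "wrist"; returns the picture (480x640x3 uint8, red, green, blue); there is no depth.
- viewer.get_calibration(name): a dict with "fov_y" (degrees; the focal length in pixels is half the picture's height over the tangent of half this angle, whatever the lens; pixels are square), "cx", "cy" (the principal point, pixels), "world_to_cam" (4x4, takes a point from world to camera coordinates); the wrist camera has in their place "tool_from_camera" (4x4, takes a point from camera to tool coordinates, whose origin is the TCP and whose axes are the flange's). Camera axes: x right, y down, z forward; pixel columns grow to the right and rows downward; lengths in m; the calibration is good to about 2 mm. A picture is of the moment at which its call begins: read the wrist's pose just before it. get_calibration takes no time and is no camera call.
- robot.sign_off(): hands the job in; it is judged then, once.
The state is a dict: "time": time; "q": joint angles; "joint_velocities": joint speeds; "tau": joint torques, N m; "tool_pos": TCP position; "tool_rot": TCP orientation; "force": force on the tool from outside, world axes, zero at the start; "ft_torque": the same for the moment, N m; "opening": finger opening in m; "gripper_force": force on a finger pad.
Only numpy, scipy, OpenCV 4.12 (cv2) and the standard library are available. Lean on these libraries where they do the work, as an engineer would, in place of code of your own. Each camera call takes 0.05 s, during which the arm holds its last target. There are 200 camera calls.

## Working session

There is one attempt and no reset: what is moved stays moved. The work goes in short steps, Python scripts to look and compute and a tool call to move; the robot and the scene stay as the last step left them, time stands still between calls to the robot, and variables do not carry over. Pictures are saved under pics/ and viewed, at most 10 in all, crops included, and the job is handed in when it is done.

Besides the shell and the picture viewer there is one more tool, called after "Request:" as name([rows], argument=value, ...), one row to a line, values as JSON. send_rows: Moves the arm, as the interface text tells. Its arguments: {"type":"object","properties":{"series":{"type":"array","items":{"type":"array","items":{"type":"array","items":{"type":"number"}}}},"hand":{"type":"number"},"grip_force":{"type":"number"}},"required":["series"]}

```bash
ls; mkdir -p pics; python3 - <<'E'
from station import robot, viewer
import cv2, numpy as np
s=robot.read_state(); print(s)
for n in("top","scene"):
    c=viewer.get_calibration(n); print(n,c)
    cv2.imwrite(f"pics/{n}1.png",viewer.snapshot(n)[:,:,::-1])
E
```

```text
pics
{'time': 0.0, 'q': array([ 0.95948413,  0.42675805,  0.07385183,  1.60661221, -0.03406683,
        1.11076467, -0.0670926 ]), 'joint_velocities': array([ 0.0004744 , -0.00049339, -0.00076136,  0.00104544, -0.00163392,
        0.0009048 ,  0.00125094]), 'tau': array([ 5.60745611e-04, -9.49821138e+01,  3.76154378e+00, -4.63511646e+01,
        1.95094646e-02,  1.03339035e-02, -3.70094867e-06]), 'tool_pos': array([ 0.30054724, -0.60395133,  0.23059095]), 'tool_rot': array([-3.14031559e+00,  1.27171139e-04,  4.61801748e-01]), 'force': array([ 0.14942853, -0.21075402, -0.51155255]), 'ft_torque': array([-0.04106347, -0.00862036,  0.00546659]), 'gripper_force': 0.0, 'opening': 0.08502655082811247}
top {'fov_y': 45.243399666708314, 'cx': 324.7092814749168, 'cy': 233.89115026157344, 'world_to_cam': array([[-0.01133119, -0.99971074, -0.02121405,  0.03002174],
       [-0.9984749 ,  0.01245847, -0.05378343,  0.58846417],
       [ 0.05403216,  0.02057226, -0.99832725,  1.33138326],
       [ 0.        ,  0.        ,  0.        ,  1.        ]])}
scene {'fov_y': 57.69386883726606, 'cx': 316.0852335586296, 'cy': 244.56743655337786, 'world_to_cam': array([[ 0.77099245,  0.6366977 , -0.01366339, -0.47262879],
       [ 0.42699894, -0.5327429 , -0.73065512, -0.19654162],
       [-0.4724855 ,  0.55749533, -0.68260999,  1.27175112],
       [ 0.        ,  0.        ,  0.        ,  1.        ]])}
```

View pics/top1.png

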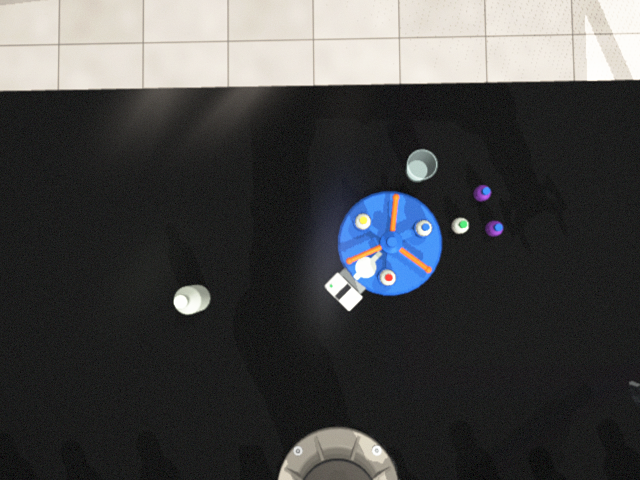

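View pics/scene1.png

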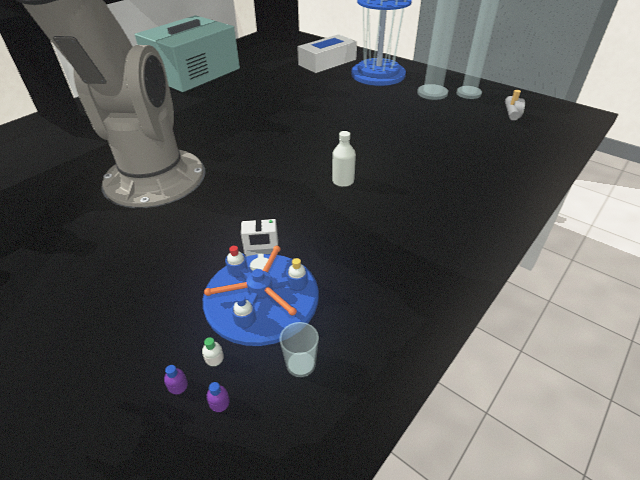

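The hub is at about (391,242) in the top view. The red cap is at (388,278) and the white spot at (365,267), so the rotor must turn clockwise. The orange ball ends are at about (397,197), (430,270) and (348,262). Next I measure these.

```bash
cat > h.py <<'E'
from station import robot, viewer
import cv2, numpy as np
def ray(n,uv,z):
    c=viewer.get_calibration(n); M=c["world_to_cam"]; f=240/np.tan(np.radians(c["fov_y"]/2))
    d=M[:3,:3].T@np.array([(uv[0]-c["cx"])/f,(uv[1]-c["cy"])/f,1]); o=-M[:3,:3].T@M[:3,3]
    return (o+d*(z-o[2])/d[2])[:2]
def proj(n,P):
    c=viewer.get_calibration(n); M=c["world_to_cam"]; f=240/np.tan(np.radians(c["fov_y"]/2))
    p=M[:3,:3]@np.array(P)+M[:3,3]; return np.array([c["cx"]+f*p[0]/p[2],c["cy"]+f*p[1]/p[2]])
def blobs(hsv,lo,hi,amin=8,box=None):
    m=cv2.inRange(hsv,np.array(lo),np.array(hi))
    if box: k=np.zeros_like(m); k[box[1]:box[3],box[0]:box[2]]=255; m&=k
    n,l,s,c=cv2.connectedComponentsWithStats(m)
    return [(c[i],s[i,4],np.argwhere(l==i)[:,::-1]) for i in range(1,n) if s[i,4]>=amin]
def ang(v): return np.degrees(np.arctan2(v[1],v[0]))
BOX=(310,170,455,320)
def look(n="top",box=BOX):
    im=viewer.snapshot(n); hsv=cv2.cvtColor(im,cv2.COLOR_RGB2HSV)
    b=blobs(hsv,(100,120,60),(125,255,255),5,box); pts=np.vstack([x[2] for x in b if x[1]>30])
    hull=cv2.convexHull(pts.astype(np.int32))
    return im,hsv,hull
E
python3 - <<'E'
from h import *
im,hsv,hull=look()
(e,ax,_)=cv2.fitEllipse(hull); hub=ray("top",e,.018); print("hub",hub,e,ax)
for c,a,p in blobs(hsv,(5,130,120),(18,255,255),20,BOX):
    w=np.array([ray("top",q,.048) for q in p]); r=np.hypot(*(w-hub).T); t=w[r.argmax()]; print("spoke",a,c,ang(w.mean(0)-hub),r.max())
for nm,lo,hi in(("red",(0,150,120),(4,255,255)),("red2",(170,150,100),(179,255,255)),("yel",(20,120,120),(32,255,255))):
    for c,a,p in blobs(hsv,lo,hi,8,BOX): w=ray("top",c,.09); print(nm,a,c,w,ang(w-hub),np.hypot(*(w-hub)))
for c,a,p in blobs(hsv,(0,0,170),(179,60,255),40,BOX): w=ray("top",c,.018);print("white",a,c,w,ang(w-hub),np.hypot(*(w-hub)))
for k,q,z in(("beaker",(420,170),0.0),("spare",(460,226),.06)): print(k,ray("top",q,z))
cv2.imwrite("pics/c1.png",cv2.resize(im[170:320,310:460],(600,600),interpolation=cv2.INTER_CUBIC)[:,:,::-1])
E
```

```text
hub [ 0.56569073 -0.12803657] (389.64434814453125, 242.93946838378906) (104.91114044189453, 105.7213134765625)
spoke 160 [393.90625 212.40625] -6.797708222958037 0.11130037440521291
spoke 119 [362.53781513 254.1512605 ] 111.79415460251295 0.10932883034397524
spoke 153 [415.1503268  259.86928105] -126.52995227522248 0.10817698955546831
red 35 [388.31428571 277.31428571] [ 0.48749847 -0.11719721] 172.1077048293635 0.0789399916774717
yel 38 [362.94736842 219.92105263] [ 0.61465937 -0.06341639] 52.84545267467369 0.08107832349768025
yel 11 [374.         250.09090909] [ 0.54767523 -0.08675104] 113.57470867352812 0.04504501133072891
white 177 [416.74011299 174.19774011] [ 0.72596311 -0.19414246] -22.414173740126035 0.17337019287566285
white 141 [362.68085106 221.67375887] [ 0.61615116 -0.06605803] 50.84890637108583 0.07992242150356316
white 143 [423.12587413 228.04195804] [ 0.59946274 -0.20645433] -66.70001333021092 0.08538087617607061
white 1111 [352.8109811  281.30153015] [ 0.4775417 -0.041085 ] 135.39182412184041 0.12381771984137613
white 141 [387.45390071 277.09219858] [ 0.4864221  -0.12158295] 175.34555528913222 0.07953090512648564
beaker [ 0.73869581 -0.20459266]
spare [ 0.60041183 -0.28306169]
```

View pics/c1.png

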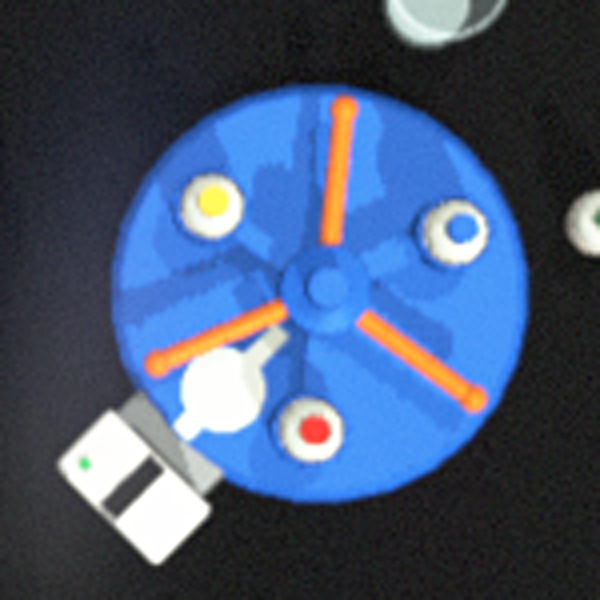

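Request:
send_rows([
  [[0.1,-0.06,0,0,0,-0.03],[0.2,-0.12,0,0,0,-0.06],[0.3,-0.18,0,0,0,-0.09],[0.4,-0.24,0,0,0,-0.12],[0.5,-0.31,0,0,0,-0.147],[0.6,-0.36,0,0,0,-0.147],[0.64,-0.39,0,0,0,-0.147],[0.64,-0.39,0,0,0,-0.147]],
], hand=0, grip_force=20)

```text
time: 0.82
tool_pos: [0.423, -0.4101, 0.2313]
tool_rot: [-3.141, -0.001, 0.929]
force: [-0.3, -0.1, 0.7]
opening: 0.0001
gripper_force: 0.0
```

```bash
cat >> h.py <<'E'
def move(P,yaw=None):
    s=robot.read_state(); y=s["tool_rot"][2]; d=np.array(P)-s["tool_pos"]; cy,sy=np.cos(y),np.sin(y)
    print("pos",s["tool_pos"].round(4),"rot",s["tool_rot"].round(3),"F",s["force"].round(1),"t",s["time"].round(2),"open",round(s["opening"],3))
    t=[d[0]*cy+d[1]*sy,d[0]*sy-d[1]*cy,-d[2]]; dz=0 if yaw is None else -(yaw-np.degrees(y))/180
    print("row",np.round(np.array(t)/.3,3),"rz",round(dz,3))
E
python3 - <<'E'
from h import *
hub=np.array([.5657,-.1280])
c=ray("top",(365.75,267.5),.018); s=ray("top",(343.2,291.8),.07); print(ang(c-hub),np.hypot(*(c-hub)),ang(s-hub),np.hypot(*(s-hub)))
move((.538,-.224,.15),53)
E
```

```text
135.04014014820154 0.0798214177800073 134.92694615826082 0.15548767871829708Traceback (most recent call last):
  File "<stdin>", line 4, in <module>
  File "h.py", line 24, in move
    print("pos",s["tool_pos"].round(4),"rot",s["tool_rot"].round(3),"F",s["force"].round(1),"t",s["time"].round(2),"open",round(s["opening"],3))
                                                                                                ^^^^^^^^^^^^^^^
AttributeError: 'float' object has no attribute 'round'
```

```bash
sed -i 's/s\["time"\].round(2)/round(s["time"],2)/' h.py; python3 - <<'E'
from h import *
move((.538,-.224,.14),53)
E
```

```text
pos [ 0.423  -0.4101  0.2313] rot [-3.141e+00 -1.000e-03  9.290e-01] F [-0.3 -0.1  0.7] t 0.82 open 0.0
row [ 0.726 -0.064  0.304] rz 0.001
```

Request:
send_rows([
  [[0.12,-0.01,0,0,0,0],[0.24,-0.02,0.03,0,0,0],[0.36,-0.03,0.09,0,0,0],[0.48,-0.04,0.16,0,0,0],[0.6,-0.05,0.23,0,0,0],[0.7,-0.062,0.29,0,0,0],[0.726,-0.064,0.304,0,0,0],[0.726,-0.064,0.304,0,0,0]],
])

```text
time: 1.48
tool_pos: [0.5368, -0.2262, 0.1384]
tool_rot: [-3.139, 0.0, 0.927]
force: [-0.1, 0.0, 0.1]
opening: -0.0002
gripper_force: 0.0
```

```bash
python3 - <<'E'
from h import *
move((.538,-.224,.035),53)
cv2.imwrite("pics/w1.png",viewer.snapshot("wrist")[:,:,::-1])
E
```

```text
pos [ 0.5368 -0.2262  0.1384] rot [-3.139  0.     0.927] F [-0.1  0.   0.1] t 1.48 open -0.0
row [ 0.008 -0.001  0.345] rz 0.001
```

View pics/w1.png

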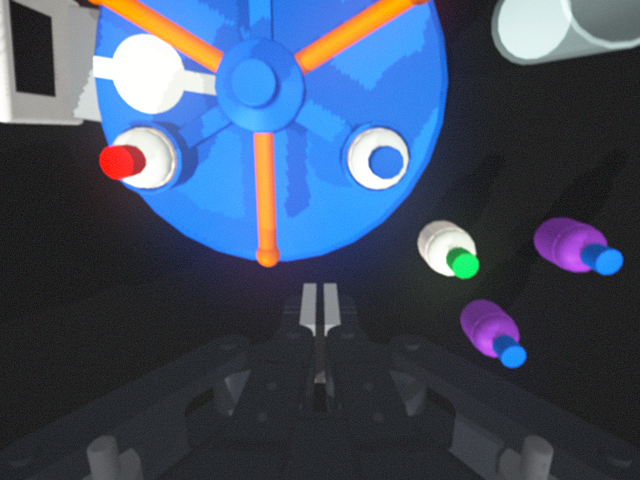

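The wrist view shows the facing spoke at (265,135–258). The shut fingers at (321,285) are between it and the blue-capped bottle, so I lower there.

Request:
send_rows([
  [[0.042,-0.018,0.06,0,0,0],[0.042,-0.018,0.12,0,0,0],[0.042,-0.018,0.18,0,0,0],[0.042,-0.018,0.24,0,0,0],[0.042,-0.018,0.3,0,0,0],[0.042,-0.018,0.345,0,0,0],[0.042,-0.018,0.345,0,0,0]],
])

```text
time: 2.12
tool_pos: [0.5379, -0.2173, 0.0349]
tool_rot: [-3.139, 0.002, 0.921]
force: [-0.6, 0.1, -0.4]
opening: -0.0003
gripper_force: 0.0
```

```bash
python3 - <<'E'
from h import *
hub=np.array([.5657,-.128])
# waypoints: tool centre is offset 'o' (CCW normal) from spoke at angle a, radial .092
for a in (-129,-135,-141,-147,-153,-159,-163):
    o=.017; t=np.radians(a); p=hub+.09*np.array([np.cos(t),np.sin(t)])+o*np.array([-np.sin(t),np.cos(t)]); print(a,p.round(4)); move((*p,.035),a+180)
E
```

```text
-129 [ 0.5223 -0.2086]
pos [ 0.5379 -0.2173  0.0349] rot [-3.139e+00  2.000e-03  9.210e-01] F [-0.6  0.1 -0.4] t 2.12 open -0.0
row [-0.008 -0.059 -0.   ] rz 0.01
-135 [ 0.5141 -0.2037]
pos [ 0.5379 -0.2173  0.0349] rot [-3.139e+00  2.000e-03  9.210e-01] F [-0.6  0.1 -0.4] t 2.12 open -0.0
row [-0.012 -0.091 -0.   ] rz 0.043
-141 [ 0.5065 -0.1979]
pos [ 0.5379 -0.2173  0.0349] rot [-3.139e+00  2.000e-03  9.210e-01] F [-0.6  0.1 -0.4] t 2.12 open -0.0
row [-0.012 -0.123 -0.   ] rz 0.077
-147 [ 0.4995 -0.1913]
pos [ 0.5379 -0.2173  0.0349] rot [-3.139e+00  2.000e-03  9.210e-01] F [-0.6  0.1 -0.4] t 2.12 open -0.0
row [-0.008 -0.154 -0.   ] rz 0.11
-153 [ 0.4932 -0.184 ]
pos [ 0.5379 -0.2173  0.0349] rot [-3.139e+00  2.000e-03  9.210e-01] F [-0.6  0.1 -0.4] t 2.12 open -0.0
row [-0.002 -0.186 -0.   ] rz 0.143
-159 [ 0.4878 -0.1761]
pos [ 0.5379 -0.2173  0.0349] rot [-3.139e+00  2.000e-03  9.210e-01] F [-0.6  0.1 -0.4] t 2.12 open -0.0
row [ 0.008 -0.216 -0.   ] rz 0.177
-163 [ 0.4846 -0.1706]
pos [ 0.5379 -0.2173  0.0349] rot [-3.139e+00  2.000e-03  9.210e-01] F [-0.6  0.1 -0.4] t 2.12 open -0.0
row [ 0.017 -0.236 -0.   ] rz 0.199
```

Request:
send_rows([
  [[-0.002,-0.015,0,0,0,0],[-0.004,-0.03,0,0,0,0],[-0.006,-0.045,0,0,0,0.005],[-0.008,-0.059,0,0,0,0.01],[-0.009,-0.067,0,0,0,0.018],[-0.01,-0.075,0,0,0,0.026],[-0.011,-0.083,0,0,0,0.035],[-0.012,-0.091,0,0,0,0.043]],
])

```text
time: 2.78
tool_pos: [0.5159, -0.2017, 0.0369]
tool_rot: [3.141, -0.0, 0.786]
force: [1.7, -1.4, 1.8]
opening: -0.0001
gripper_force: 1.0
```

```bash
cat >> h.py <<'E'
HUB=np.array([.5657,-.128])
def rotor():
    im=viewer.snapshot("top"); hsv=cv2.cvtColor(im,cv2.COLOR_RGB2HSV)
    for c,a,p in blobs(hsv,(5,130,120),(18,255,255),20,BOX):
        w=np.array([ray("top",q,.048) for q in p]); print("spoke",a,ang(w.mean(0)-HUB).round(2))
    for c,a,p in blobs(hsv,(0,150,120),(4,255,255),15,BOX): w=ray("top",c,.092); print("red",a,ang(w-HUB).round(2),np.hypot(*(w-HUB)).round(4))
    return im
E
python3 - <<'E'
from h import *
rotor()
for a in (-147,-153,-159,-163):
    o=.017; t=np.radians(a); p=HUB+.09*np.array([np.cos(t),np.sin(t)])+o*np.array([-np.sin(t),np.cos(t)]); move((*p,.035),a+180)
E
```

```text
spoke 156 -16.28
spoke 127 102.27
spoke 87 -135.95
red 36 161.99 0.0795
pos [ 0.5155 -0.2014  0.0368] rot [ 3.142 -0.     0.784] F [ 0.6 -0.4  0.6] t 2.83 open -0.0
row [-0.014 -0.062  0.006] rz 0.066
pos [ 0.5155 -0.2014  0.0368] rot [ 3.142 -0.     0.784] F [ 0.6 -0.4  0.6] t 2.83 open -0.0
row [-0.012 -0.093  0.006] rz 0.1
pos [ 0.5155 -0.2014  0.0368] rot [ 3.142 -0.     0.784] F [ 0.6 -0.4  0.6] t 2.83 open -0.0
row [-0.006 -0.125  0.006] rz 0.133
pos [ 0.5155 -0.2014  0.0368] rot [ 3.142 -0.     0.784] F [ 0.6 -0.4  0.6] t 2.83 open -0.0
row [-0.    -0.146  0.006] rz 0.155
```

Request:
send_rows([
  [[-0.004,-0.016,0.003,0,0,0.017],[-0.008,-0.032,0.006,0,0,0.034],[-0.011,-0.047,0.006,0,0,0.05],[-0.013,-0.062,0.006,0,0,0.066],[-0.013,-0.078,0.006,0,0,0.083],[-0.012,-0.093,0.006,0,0,0.1],[-0.009,-0.109,0.006,0,0,0.116],[-0.007,-0.12,0.006,0,0,0.128]],
])

```text
time: 3.5
tool_pos: [0.4887, -0.1774, 0.0348]
tool_rot: [-3.141, -0.0, 0.383]
force: [1.7, -1.2, -0.4]
opening: -0.0002
gripper_force: 0.8
```

```bash
python3 - <<'E'
from h import *
rotor()
for a in (-159,-161,-163):
    o=.017; t=np.radians(a); p=HUB+.09*np.array([np.cos(t),np.sin(t)])+o*np.array([-np.sin(t),np.cos(t)]); move((*p,.035),a+180)
E
```

```text
spoke 147 -38.9
spoke 150 79.71
spoke 83 -159.47
red 33 139.26 0.0799
pos [ 0.4884 -0.1769  0.0347] rot [-3.141  0.     0.382] F [ 0.2 -0.3 -0.3] t 3.55 open 0.0
row [-0.001 -0.003 -0.001] rz 0.005
pos [ 0.4884 -0.1769  0.0347] rot [-3.141  0.     0.382] F [ 0.2 -0.3 -0.3] t 3.55 open 0.0
row [-0.003 -0.014 -0.001] rz 0.016
pos [ 0.4884 -0.1769  0.0347] rot [-3.141  0.     0.382] F [ 0.2 -0.3 -0.3] t 3.55 open 0.0
row [-0.004 -0.024 -0.001] rz 0.027
```

Request:
send_rows([
  [[-0.001,-0.005,0,0,0,0.006],[-0.002,-0.01,0,0,0,0.011],[-0.003,-0.015,0,0,0,0.017],[-0.004,-0.02,0,0,0,0.022],[-0.004,-0.02,0,0,0,0.022],[-0.004,-0.02,0,0,0,0.022]],
])

```text
time: 4.05
tool_pos: [0.4853, -0.1727, 0.0348]
tool_rot: [-3.141, 0.0, 0.318]
force: [0.0, -0.5, 0.2]
opening: 0.0003
gripper_force: 0.3
```

```bash
cat >> h.py <<'E'
def fine():
    im=viewer.snapshot("top"); hsv=cv2.cvtColor(im,cv2.COLOR_RGB2HSV); A=[];b=[];D=[]
    for c,a,p in blobs(hsv,(5,130,120),(18,255,255),60,BOX):
        w=np.array([ray("top",q,.048) for q in p]); m=w.mean(0); d=np.linalg.svd(w-m)[2][0]; d*=np.sign(d@(m-HUB))
        D.append(ang(d)); n=np.array([-d[1],d[0]]); A.append(n); b.append(n@m)
    h=np.linalg.lstsq(np.array(A),np.array(b),rcond=None)[0]
    print("hub48",h,"dirs",np.round(D,2),"rotor",[round((x+45+60)%120-60,2) for x in D],"(0 wanted)")
    for c,a,p in blobs(hsv,(0,150,120),(4,255,255),15,BOX): w=ray("top",c,.092); print("red",a,w,ang(w-h).round(2),np.hypot(*(w-h)).round(4))
    return im,h
E
python3 - <<'E'
from h import *
im,h=fine(); s=robot.read_state(); print(s["tool_pos"],s["force"])
c=ray("top",(365.75,267.5),.018); s=ray("top",(343.2,291.8),.07); print(ang(c-h),ang(s-h),ang(s-c))
E
```

```text
hub48 [ 0.56669108 -0.12808009] dirs [ -43.66   76.2  -164.72] rotor [np.float64(1.34), np.float64(1.2), np.float64(0.28)] (0 wanted)
red 32 [ 0.50954691 -0.07175315] 135.41 0.0802
[ 0.48535295 -0.17275075  0.03480619] [ 0.92196175 -0.03154188  0.74564927]
135.497784083555 135.16351747946396 134.80753670033852
```

Request:
send_rows([
  [[0,0.025,0,0,0,0],[0,0.05,0,0,0,0],[0,0.05,-0.1,0,0,0],[0,0.05,-0.2,0,0,0],[0,0.05,-0.3,0,0,0],[-0.1,0.05,-0.4,0,0,0],[-0.22,0.05,-0.4,0,0,0],[-0.3,0.05,-0.4,0,0,0]],
])

```text
time: 4.77
tool_pos: [0.403, -0.2168, 0.1563]
tool_rot: [3.14, -0.002, 0.316]
force: [0.8, -0.7, 0.1]
opening: 0.0002
gripper_force: 0.0
```

```bash
python3 - <<'E'
from h import *
im,h=fine(); print(robot.read_state()["tool_pos"])
hsv=cv2.cvtColor(im,cv2.COLOR_RGB2HSV)
# reader stripe direction and red bottle
cv2.imwrite("pics/c2.png",np.hstack([cv2.resize(im[170:320,310:460],(500,500),interpolation=cv2.INTER_CUBIC)])[:,:,::-1])
cv2.imwrite("pics/w2.png",viewer.snapshot("wrist")[:,:,::-1])
E
```

```text
hub48 [ 0.56654434 -0.12743437] dirs [ -43.87   76.21 -163.62] rotor [np.float64(1.13), np.float64(1.21), np.float64(1.38)] (0 wanted)
red 32 [ 0.50954691 -0.07175315] 135.67 0.0797
[ 0.39882186 -0.21796376  0.15535979]
```

View pics/c2.png

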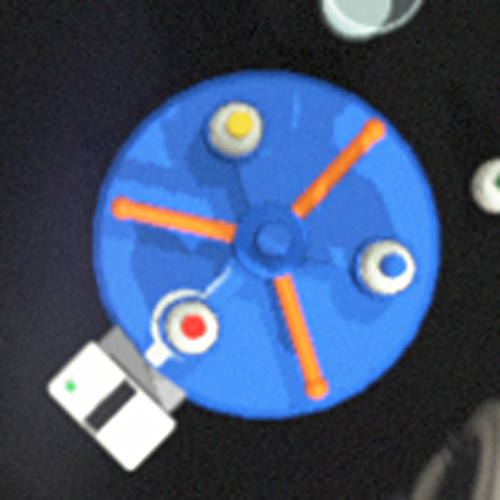

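View pics/w2.png

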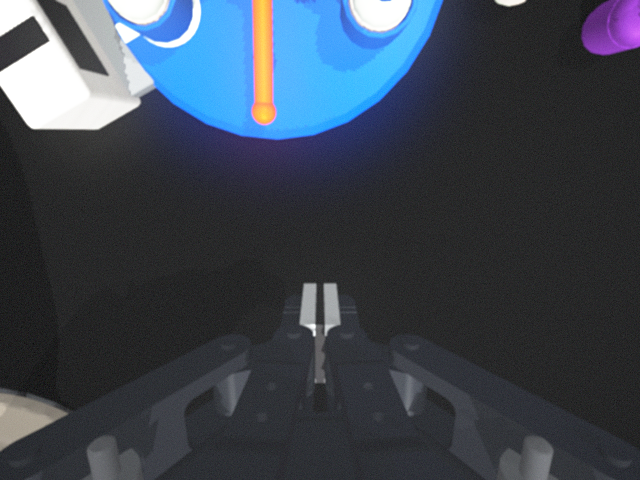

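The red bottle now covers the white spot, with the cap at crop (193,326). By the spokes the rotor is about 1° short. I'll get the reader's direction from its box edges before the final nudge.

```bash
python3 - <<'E'
from h import *
im,h=fine(); g=cv2.cvtColor(im,cv2.COLOR_RGB2HSV)
B=(318,262,366,315)
m=cv2.inRange(g,np.array((0,0,205)),np.array((179,50,255)))
k=np.zeros_like(m);k[B[1]:B[3],B[0]:B[2]]=255;m&=k
m=cv2.morphologyEx(m,cv2.MORPH_OPEN,np.ones((3,3)))
n,l,s,c=cv2.connectedComponentsWithStats(m)
ps=np.argwhere(m)[:,::-1]; ps=np.vstack([np.argwhere(l==i)[:,::-1] for i in range(1,n) if s[i,4]>100])
w=np.array([ray("top",p,.07) for p in ps]).astype(np.float32)*1000
r=cv2.minAreaRect(w); print("rect",r,[(q,) for q in s[1:,4]])
ct=np.array(r[0])/1000; print("reader centre ang",ang(ct-h),np.hypot(*(ct-h)))
dark=cv2.inRange(g,np.array((0,0,0)),np.array((179,255,90)))
cv2.imwrite("/tmp/m.png",m)
hull=np.zeros_like(m); cv2.fillConvexPoly(hull,cv2.convexHull(ps.astype(np.int32)),255); d=np.argwhere(dark&hull)[:,::-1]
wd=np.array([ray("top",p,.07) for p in d]); q=wd.mean(0); v=np.linalg.svd(wd-q)[2][0]; print("stripe",len(d),ang(q-h),ang(v),ang(-v))
h18=np.array([.5657,-.128])
# rotor wise red bottle body (white, shoulder) centre
E
```

```text
hub48 [ 0.56644549 -0.12728328] dirs [ -43.76   76.21 -163.42] rotor [np.float64(1.24), np.float64(1.21), np.float64(1.58)] (0 wanted)
red 32 [ 0.50954691 -0.07175315] 135.7 0.0795
rect ((456.5843811035156, -17.425399780273438), (77.17488098144531, 42.64902877807617), 44.379154205322266) [(np.int32(28),), (np.int32(30),), (np.int32(267),), (np.int32(30),), (np.int32(288),)]
reader centre ang 135.00084278087493 0.15536478892336603
stripe 67 134.9882327375749 134.39675143156327 -45.60324856843674
```

```bash
python3 - <<'E'
from h import *
move((.490,-.1865,.155),18.2)
move((.490,-.1865,.035),18.2); move((.4843,-.1709,.035),17)
E
```

```text
pos [ 0.4033 -0.2166  0.1553] rot [ 3.141 -0.     0.314] F [1.2 0.3 0.3] t 4.92 open 0.0
row [ 0.306 -0.006  0.001] rz -0.001
pos [ 0.4033 -0.2166  0.1553] rot [ 3.141 -0.     0.314] F [1.2 0.3 0.3] t 4.92 open 0.0
row [ 0.306 -0.006  0.401] rz -0.001
pos [ 0.4033 -0.2166  0.1553] rot [ 3.141 -0.     0.314] F [1.2 0.3 0.3] t 4.92 open 0.0
row [ 0.304 -0.061  0.401] rz 0.006
```

Request:
send_rows([
  [[0.13,-0.003,0,0,0,0],[0.26,-0.006,0,0,0,0],[0.306,-0.006,0.05,0,0,0],[0.306,-0.006,0.17,0,0,0],[0.306,-0.006,0.28,0,0,0],[0.306,-0.006,0.37,0,0,0],[0.306,-0.006,0.4,0,0,0],[0.306,-0.006,0.4,0,0,0]],
])

```text
time: 5.58
tool_pos: [0.4905, -0.1843, 0.0326]
tool_rot: [-3.139, 0.003, 0.318]
force: [-0.1, 0.6, 0.1]
opening: 0.0003
gripper_force: 0.0
```

```bash
python3 - <<'E'
from h import *
move((.4843,-.1709,.035),17)
E
```

```text
pos [ 0.4905 -0.1843  0.0326] rot [-3.139e+00  3.000e-03  3.180e-01] F [-0.1  0.6  0.1] t 5.58 open 0.0
row [-0.006 -0.049 -0.008] rz 0.007
```

Request:
send_rows([
  [[-0.001,-0.012,-0.004,0,0,0.002],[-0.002,-0.024,-0.008,0,0,0.004],[-0.004,-0.034,-0.008,0,0,0.007],[-0.005,-0.04,-0.008,0,0,0.007],[-0.006,-0.045,-0.008,0,0,0.007],[-0.006,-0.049,-0.008,0,0,0.007],[-0.006,-0.049,-0.008,0,0,0.007],[-0.006,-0.049,-0.008,0,0,0.007]],
])

```text
time: 6.25
tool_pos: [0.4852, -0.1715, 0.0375]
tool_rot: [3.141, -0.001, 0.295]
force: [0.6, -0.8, 0.9]
opening: 0.0001
gripper_force: 0.5
```

```bash
python3 - <<'E'
from h import *
fine(); move((.4843,-.1709,.035),17)
E
```

```text
hub48 [ 0.56684832 -0.12888979] dirs [ -43.99   75.82 -166.63] rotor [np.float64(1.01), np.float64(0.82), np.float64(-1.63)] (0 wanted)
red 34 [ 0.50955199 -0.07130138] 134.85 0.0812
pos [ 0.4851 -0.1715  0.0374] rot [ 3.141 -0.     0.295] F [ 0.7 -1.5  0.9] t 6.3 open -0.0
row [-0.002 -0.003  0.008] rz -0.001
```

Request:
send_rows([
  [[0,-0.002,0,0,0,0.002],[0,-0.004,0,0,0,0.004],[0,-0.006,0,0,0,0.005],[0,-0.006,0,0,0,0.005],[0,-0.006,0,0,0,0.005]],
])

```text
time: 6.72
tool_pos: [0.4844, -0.1696, 0.0372]
tool_rot: [-3.142, 0.0, 0.28]
force: [-0.0, -0.4, 1.4]
opening: -0.0003
gripper_force: 0.7
```

```bash
python3 - <<'E'
from h import *
fine(); move((.4843,-.1709,.035),17)
E
```

```text
hub48 [ 0.56690829 -0.12825715] dirs [ -45.48   74.75 -166.57] rotor [np.float64(-0.48), np.float64(-0.25), np.float64(-1.57)] (0 wanted)
red 35 [ 0.51078987 -0.06992224] 133.89 0.0809
pos [ 0.4844 -0.1696  0.0372] rot [-3.142  0.     0.28 ] F [-0.4 -0.7  0.8] t 6.77 open -0.0
row [-0.002  0.004  0.007] rz -0.005
```

Request:
send_rows([
  [[0,0.025,0,0,0,0],[0,0.05,0,0,0,0],[0,0.05,-0.1,0,0,0],[0,0.05,-0.2,0,0,0],[0,0.05,-0.3,0,0,0],[-0.1,0.05,-0.4,0,0,0],[-0.22,0.05,-0.4,0,0,0],[-0.3,0.05,-0.4,0,0,0]],
])

```text
time: 7.43
tool_pos: [0.4005, -0.2104, 0.1587]
tool_rot: [3.14, -0.002, 0.279]
force: [-0.6, -1.3, -0.2]
opening: -0.0004
gripper_force: 0.0
```

```bash
python3 - <<'E'
from h import *
im,h=fine(); fine(); print(robot.read_state()["tool_pos"])
cv2.imwrite("pics/c3.png",cv2.resize(im[170:320,310:460],(500,500),interpolation=cv2.INTER_CUBIC)[:,:,::-1])
E
```

```text
hub48 [ 0.56674093 -0.12742647] dirs [ -45.51   74.84 -165.19] rotor [np.float64(-0.51), np.float64(-0.16), np.float64(-0.19)] (0 wanted)
red 34 [ 0.5108547  -0.07022388] 134.33 0.08
hub48 [ 0.56680546 -0.12743833] dirs [ -45.41   74.94 -165.13] rotor [np.float64(-0.41), np.float64(-0.06), np.float64(-0.13)] (0 wanted)
red 34 [ 0.5108547  -0.07022388] 134.36 0.08
[ 0.39870693 -0.21073917  0.15765494]
```

View pics/c3.png

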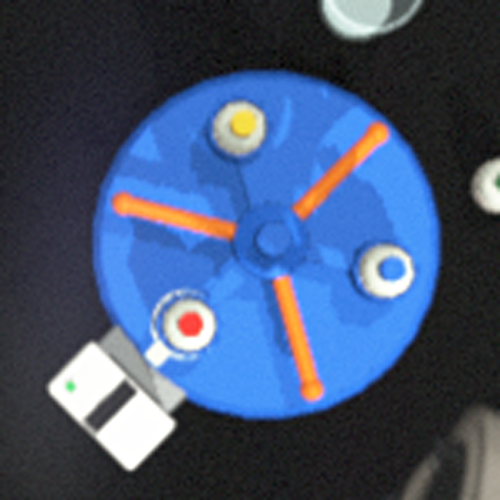

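The red bottle is centred on the white ring, with its cap at crop (190,323). The rotor is within about 0.3° of the reader line and the gripper is clear, so I hand the job in.

```bash
python3 -c "
from station import robot
print(robot.sign_off())"
```

```text
the job is handed in; nothing more can be done
None
```

The red-capped bottle stands on the white spot in front of the label reader, within about 0.5° by the top camera; the arm is clear and the job was handed in at about 7.5 s.

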